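Jack up the mosaic board and hold it

TASK

Swing the latch lever on the mosaic stand fully clear of the board, then stand the small lever jack flat on the table with its saddle centred under the round lift pad of the board's steel tongue and its handle free in front. Press the jack's handle right down once to try the lift, let it come all the way up again, then press it right down a second time and finish while holding it down, so that the board's edge stays raised on the jack alone and the backing sheet can be pulled out. Do not hold or prop the board by hand, and leave the glue tube, eraser and bead jar where they are.

Things in the scene. Friction and masses are not known exactly. Their poses are not given: they have to be found in the camera images.
- stand: Wooden stand fixed to the table, with a hinged mosaic board (193 x 230 mm, rim top at z 87 mm). Origin on the table right below the lift pad; +x points from the lift edge (x 30 mm) to the hinge axis (x 235), +y to the latch's side; board spans y -115 to 115. Latch post 32 x 34 x 82 mm at x 6, y 93. The table is free in front (x < 0, y -75 to 75) and under the tongue up to x 30.
- lift_pad (a point): Centre of the underside of the round steel lift pad (22 mm diameter), 62 mm above the table at rest. It sits under a flat steel tongue 44 mm wide that sticks out 52 mm from the middle of the board's lift edge, 22 mm past the pad's centre; a bolt head on the tongue (top at 76 mm) marks the pad. Axes as the stand's at rest.
- board (a joint): Angle of the mosaic board (rad): 0 flat, grows as its lift edge rises; 235 mm from hinge to pad. It rests on a jack with about 4 N and sinks back by itself. A full jack stroke lifts the pad about 28 mm, to about 0.12 rad. While the latch is shut the board can rise only 5 mm.
- latch (a joint): Angle of the steel latch lever about its upright pin (rad): 0 with its tongue over the board's rim and its black peg pointing to the stand's -x; grows to 1.6 (stop) as the peg swings from the stand's -x round to its +y. The tongue is clear of the board from about 1.2; above 1.4 is fully clear. It stays where it is left; the peg needs about 1 N.
- latch_peg (a point): Middle of the upright black peg on the end of the latch lever: 12 mm diameter, from 98 to 127 mm above the table (middle 112), 43 mm from the pin's axis. Push it, or grip it from above and lead it round its arc.
- latch_pin (a point): The latch's upright pivot axis, given at the height of the peg's middle (112 mm above the table). Axes as the stand's.
- jack_grip (a point): Loose lever jack, about 0.5 kg: point to grip in its grey housing, 44 mm above its underside. Housing 36 (x) by 34 mm (y), from 8 to 64 mm high; grip across y. +x points to the saddle (centre 65 mm along +x), z up; the handle leaves to -x. Base plate 56 mm wide, 8 mm thick, from 87 mm along +x to 110 mm along -x.
- saddle_top (a point): Centre of the top of the jack's round rubber-topped saddle (32 mm diameter): 54 mm above the jack's underside with the handle up, 8 mm below the lift pad. It rises straight up 6 mm for each 0.1 rad of the handle, 36 mm in all.
- handle (a joint): Angle of the jack's handle (rad): 0 fully up (a light spring returns it), 0.6 fully down at its stop; no ratchet. Pivot in the middle of the housing, 55 mm above the jack's underside; bar 130 mm from the pivot towards -x, 0.5 rad above level at 0 and 0.1 rad below level at 0.6. Holding it down under the board takes about 3 N at the bar.
- handle_bar (a point): Middle of the round cross bar at the handle's free end: 14 mm diameter, 66 mm long, along the jack's y. 117 mm above the table with the handle up, 42 mm fully down. Press it from above following its arc, or grip it.
- glue_tube: Tube of craft glue lying on the table, 32 x 119 x 24 mm, origin under its centre: leave alone.
- eraser: Eraser in a card sleeve lying on the table, 20 x 43 x 12 mm, origin under its centre: leave alone.
- jar_beads: Ribbed glass jar of beads, 110 mm across, 92 mm high, origin under its centre: leave alone.

How it is judged:
On the way, in this order (a step that is already met when the one before it is completed fails the run):
1. the latch lever is swung clear of the board (value of joint latch above 1.2 rad), for 0.2 s.
2. the jack stands flat on the table with its saddle under the lift pad, handle up (horizontal distance between saddle_top and lift_pad below 0.012 m and angle between jack_grip's own z axis and vertical below 0.06 rad and height (world z) of jack_grip below 0.048 m and value of joint handle below 0.12 rad), for 0.2 s.
3. the handle is pressed right down once and the jack lifts the board (value of joint handle above 0.5 rad and value of joint board above 0.08 rad and contact force between saddle and board above 0.5 N), for 0.1 s.
4. the handle has come up again and the board is down (value of joint handle below 0.1 rad and value of joint board below 0.02 rad), for 0.1 s.
At the end, for the whole second after the job is handed in: The robot presses the handle (over 0.5 N) and holds it at 0.5 rad or more; the board is raised 0.08 rad or more, at rest, carried by the saddle (over 1 N) within 15 mm of the pad's centre and not touched by the robot; the jack stands flat on the table (tilt under 0.06 rad); latch over 1.2 rad (value of joint handle above 0.5 rad and value of joint board above 0.08 rad and velocity of joint board between -0.05 and 0.05 rad/s and value of joint latch above 1.2 rad and horizontal distance between saddle_top and lift_pad below 0.015 m and contact force between saddle and board above 1 N and contact force between any of the fingers, the arm and handle above 0.5 N and contact force between each of the fingers, the arm and board below 0.1 N and angle between jack_grip's own z axis and vertical below 0.06 rad and height (world z) of jack_grip below 0.048 m); the arm keeps its last pose, push and grip.
It fails at once if the glue tube is moved by more than 20 mm (distance of glue_tube from where it was at the start of the episode above 0.02 m).
It fails at once if the eraser is moved by more than 20 mm (distance of eraser from where it was at the start of the episode above 0.02 m).
It fails at once if the bead jar is moved by more than 20 mm (distance of jar_beads from where it was at the start of the episode above 0.02 m).
It also fails if it takes over 56 s, if anything falls off the work surface, if the arm or the gripper's body presses on something with over 40 N, if the wrist force passes 120 N, or if a joint passes its speed limit or range.

ROBOT

A 6-joint arm with a two-finger parallel gripper is mounted at the origin on a cart in front of the work surface, level with it; the furniture and walls round the work are solid. World frame = base frame: x ahead of the robot, y to its left, z up, the work surface at z = 0. Lengths are in m, angles in rad, forces in N, time in s.
With the tool pointing down it reaches from about 0.35 to 0.8 m from the base axis. Payload 7.3 kg.
Tool frame: the origin (TCP) lies at the very end of the fingers, on their centre line; the grasp point (between the pads) lies env.grip_depth behind it (env.grip_depth is the distance from the TCP to the grasp point, in m); z points along the fingers, y is the line along which they close (so a half turn about z gives the same grasp; the last joint's range is limited). The gripper opens to 85 mm and grips with 20 to 120 N. Pads are 22 mm wide; open, the fingers measure 114 mm over their backs; the gripper's body (76 mm by 85 mm) begins 54 mm behind the grasp point. The pads swing forward as they close: fully open they stand 13 mm farther back than shut.
Start: joints at [-1.349, 0.342, 1.524, -0, 1.275, -0.146], TCP at [0.189, -0.49, 0.231] pointing down, gripper open.
Joint ranges: [-2.53, 2.53], [-0.77, 2.02], [0.04, 2.7], [-1, 4.14], [0.28, 2.66], [-3.11, 3.11]. Speed limits (rad/s): [2.57, 2.57, 3.14, 3.14, 3.14, 3.14].

INTERFACE

Orientations are given as a 3x3 rotation matrix whose columns are the frame's x, y, z axes.
In Python, from cell import env gives the robot as it stands.
- The arm moves only by the shell command python3 -m handwheel 'ROWS'. ROWS is a JSON object of lists of equal length, an entry for each row: "gripper": the closure, from -1 (fully open) to 1 (shut); "travel": the shift along the tool's x, y, z in m, a list of three; "delta_rot": the turn, a rotation vector about the tool's x, y, z in degrees, a list of three. A call has 1 to 20 rows; each row shifts and turns the commanded pose from where the row before left it, along the tool's axes as they then stand; what a row does not reach is not made up. A row lasts 1/10 s, in which the tool goes at most 50 mm and 8.59 degrees, less where a joint would pass 70% of its speed; a pose out of reach is approached as far as the arm can. A call with a gripper value outside its range is refused whole. The fingers move at their own pace and stop on an object; the grip force is fixed at half the most. Time passes only in rows, so rows that do not move let the fingers close. It gives the time, the measured TCP pose, the force, the opening and the grip force at its end, in the units of the state.
- env.get_state(): the state, without advancing time (a new reading comes with each control period).
- env.snapshot(name): name is "scene" or "top" or "wrist"; returns the picture (420x560x3 uint8, red, green, blue); there is no depth.
- env.camera_params(name): a dict with "fov_y" (degrees; the focal length in pixels is half the picture's height over the tangent of half this angle, whatever the lens; pixels are square), "cx", "cy" (the principal point, pixels), "position" and "attitude" of the camera in the world; the wrist camera has in their place "T_tool_cam" (4x4, takes a point from camera to tool coordinates, whose origin is the TCP and whose axes are the flange's). Camera axes: x right, y down, z forward; pixel columns grow to the right and rows downward; lengths in m; the calibration is good to about 2 mm. The wrist camera is an equidistant fisheye: a pixel r from the principal point sees the ray r / f radians off the axis. A picture is of the moment at which its call begins: read the wrist's pose just before it. camera_params takes no time and is no camera call.
- env.job_done(): hands the job in; it is judged then, once.
Trained networks look in the newest picture that a camera, given by its name, has taken for a name from the list of things; names that differ only in an ending like _2 or _b are one class to them, and where a whole thing is asked for, a point or a joint stands for the part that bears it (a point fixed in the world has none). Each returns a list of dicts, best first, with "p" (0 to 1); they miss things now and then, are a little off and sometimes report something else, mostly with a low value. They report only what shows in the picture. A call takes as long as a camera call.
- env.search_frame(camera, thing): "extent" ([left, top, width, height] in pixels, round what is visible of it).
- env.pinpoint(camera, thing): "at" ([row, column] in pixels: a listed point, or the origin of a listed thing).
The state is a dict: "time": time; "joints": joint angles; "dq": joint speeds; "tau": joint torques, N m; "tool_pos": TCP position; "orientation": TCP orientation; "contact_force": force on the tool from outside, world axes, zero at the start; "moment": the same for the moment, N m; "width": finger opening in m; "gripper_force": force on a finger pad.
Only numpy, scipy, OpenCV 4.12 (cv2) and the standard library are available. Lean on these libraries where they do the work, as an engineer would, in place of code of your own. Each camera call takes 0.05 s, during which the arm holds its last target. There are 200 camera calls.

## Working session

There is one attempt and no reset: what is moved stays moved. The work goes in short steps, Python scripts to look and compute and a shell command to move; the robot and the scene stay as the last step left them, time stands still between calls to the robot, and variables do not carry over. Pictures are saved under pics/ and viewed, at most 13 in all, crops included, and the job is handed in when it is done.

```bash
mkdir -p pics; ls; cat > h.py <<'E'
import numpy as np, cv2
from cell import env
def fpx(p): return 210/np.tan(np.radians(p['fov_y'])/2)
def ray(cam,rc,st=None):
    p=env.camera_params(cam); f=fpx(p); u=(rc[1]-p['cx'])/f; v=(rc[0]-p['cy'])/f
    if cam=='wrist':
        st=st or env.get_state()
        T=np.array(p['T_tool_cam']); th=np.hypot(u,v); k=np.sin(th)/th if th>1e-9 else 1
        d=np.array([u*k,v*k,np.cos(th)]); R=np.array(st['orientation'])
        return R@T[:3,3]+np.array(st['tool_pos']), R@T[:3,:3]@d
    d=np.array([u,v,1.]); return np.array(p['position']),np.array(p['attitude'])@d
def atz(cam,rc,z,st=None):
    o,d=ray(cam,rc,st); return o+d*(z-o[2])/d[2]
def tri(rays):
    A=0;b=0
    for o,d in rays:
        d=d/np.linalg.norm(d);P=np.eye(3)-np.outer(d,d);A=A+P;b=b+P@o
    return np.linalg.solve(A,b)
def save(im,n): cv2.imwrite('pics/'+n,im[:,:,::-1])
E
python3 - <<'E'
from h import *
print(env.grip_depth, env.get_state())
for c in ['scene','top','wrist']:
    p=env.camera_params(c); print(c,{k:np.round(v,3).tolist() for k,v in p.items()})
ims=[env.snapshot(c) for c in ('scene','top')]
for i,n in zip(ims,('scene0.png','top0.png')): save(i,n)
Z={'lift_pad':.062,'latch_peg':.112,'latch_pin':.112,'jack_grip':.044,'saddle_top':.054,'handle_bar':.117,'glue_tube':0,'eraser':0,'jar_beads':0,'stand':0}
for t,z in Z.items():
    r=[]
    for c in ('scene','top'):
        for q in env.pinpoint(c,t)[:2]: r.append((c,round(q['p'],2),np.round(q['at']).tolist(),atz(c,q['at'],z)[:2].round(3).tolist()))
    print(t,*r)
E
```

```text
pics
0.0187 {'time': 0.0, 'joints': array([-1.34904475e+00,  3.42698225e-01,  1.52501695e+00,  3.34809774e-06,
        1.27540031e+00, -1.46010371e-01]), 'dq': array([-0.00054989,  0.00041717,  0.00012449, -0.00021197, -0.00031799,
       -0.00145798]), 'tau': array([ 4.85000601e-04, -4.33684945e+01, -2.46013874e+01, -1.31477586e-04,
        7.85967131e-03,  7.64164838e-07]), 'tool_pos': array([ 0.18867964, -0.48949364,  0.2306387 ]), 'orientation': array([[ 9.33134712e-01,  3.59526771e-01, -3.31804194e-04],
       [ 3.59526854e-01, -9.33133555e-01,  1.48624456e-03],
       [ 2.24727081e-04, -1.50615891e-03, -9.99998840e-01]]), 'contact_force': array([-0.20433535, -1.25234665, -0.1674098 ]), 'moment': array([-0.03549356,  0.04694601, -0.02644407]), 'gripper_force': 0.0, 'width': 0.08568771477307782}
scene {'fov_y': 49.588, 'cx': 283.25, 'cy': 201.455, 'position': [0.077, 0.682, 0.794], 'attitude': [[-0.795, -0.419, 0.439], [-0.606, 0.558, -0.567], [-0.007, -0.717, -0.697]]}
top {'fov_y': 53.541, 'cx': 277.34, 'cy': 212.323, 'position': [0.4, 0.124, 1.316], 'attitude': [[-0.002, -0.99
[... 710 characters left out ...]
dle_bar ('scene', 0.52, [165.0, 374.0], [0.406, -0.091]) ('top', 0.55, [254.0, 353.0], [0.403, -0.091])
glue_tube ('scene', 0.61, [177.0, 328.0], [0.539, -0.11]) ('scene', 0.59, [341.0, 264.0], [0.373, 0.361]) ('top', 0.64, [264.0, 204.0], [0.371, 0.355]) ('top', 0.59, [221.0, 242.0], [0.507, 0.236])
eraser ('scene', 0.55, [260.0, 328.0], [0.384, 0.123]) ('top', 0.57, [219.0, 243.0], [0.514, 0.233]) ('top', 0.43, [261.0, 280.0], [0.382, 0.118])
jar_beads ('scene', 0.94, [150.0, 294.0], [0.679, -0.15]) ('top', 0.74, [162.0, 369.0], [0.698, -0.169]) ('top', 0.36, [251.0, 354.0], [0.411, -0.116])
stand ('scene', 0.87, [232.0, 255.0], [0.567, 0.157]) ('top', 0.87, [201.0, 264.0], [0.571, 0.166])
```

View pics/scene0.png

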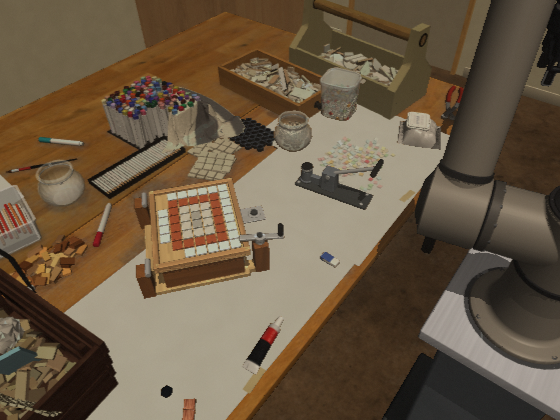

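View pics/top0.png

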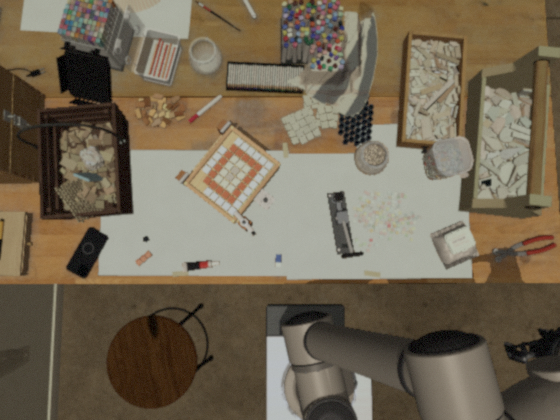

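The board's lift edge faces lower right in the top view, with the bolt at about (266,200) px. The peg is near (254,232) and the pin near (243,220). The jack sits at about (342,215) with its handle toward the robot. This matches a stand yaw of about 53° and a jack yaw of about 8°. I'll move over the jack for a close look.

```bash
python3 -m handwheel '{"gripper":[-1,-1,-1,-1,-1,-1,-1,-1,-1,-1,-1,-1,-1,-1],"travel":[[0.0315,-0.02,-0.0015],[0.0315,-0.02,-0.0015],[0.0315,-0.02,-0.0015],[0.0315,-0.02,-0.0015],[0.0315,-0.02,-0.0015],[0.0315,-0.02,-0.0015],[0.0315,-0.02,-0.0015],[0.0315,-0.02,-0.0015],[0.0315,-0.02,-0.0015],[0.0315,-0.02,-0.0015],[0.0315,-0.02,-0.0015],[0.0315,-0.02,-0.0015],[0.0315,-0.02,-0.0015],[0,0,0]],"delta_rot":[[0,0,0],[0,0,0],[0,0,0],[0,0,0],[0,0,0],[0,0,0],[0,0,0],[0,0,0],[0,0,0],[0,0,0],[0,0,0],[0,0,0],[0,0,0],[0,0,0]]}'
cat > look.py <<'E'
import sys
from h import *
def look(name,Z):
    st=env.get_state(); im=env.snapshot('wrist'); save(im,name)
    print('t',st['time'],np.round(st['tool_pos'],4),'xyaw',np.degrees(np.arctan2(st['orientation'][1][0],st['orientation'][0][0])).round(2))
    R={}
    for t,z in Z.items():
        qs=env.pinpoint('wrist',t)[:2]
        for q in qs: print(t,round(q['p'],2),np.round(q['at']).tolist(),atz('wrist',q['at'],z,st)[:2].round(4).tolist())
        if qs: R[t]=atz('wrist',qs[0]['at'],z,st)
    return R
E
python3 - <<'E'
from look import *
look('w1.png',{'jack_grip':.044,'saddle_top':.054,'handle_bar':.117})
E
```

```text
time: 2.5
tool_pos: [0.4793, -0.0969, 0.2509]
orientation: [[0.932, 0.364, 0.001], [0.364, -0.932, 0.001], [0.002, -0.0, -1.0]]
contact_force: [0.2, -1.0, -0.2]
width: 0.0854
gripper_force: 0.0
t 2.5 [ 0.4793 -0.0969  0.2509] xyaw 21.32
jack_grip 0.57 [141.0, 267.0] [0.5137, -0.0717]
saddle_top 0.81 [86.0, 278.0] [0.5727, -0.0615]
saddle_top 0.21 [84.0, 10.0] [0.4814, 0.2836]
handle_bar 0.55 [268.0, 239.0] [0.3997, -0.088]
handle_bar 0.48 [30.0, 394.0] [0.6562, -0.1366]
```

```bash
python3 -m handwheel '{"gripper":[-1,-1,-1,-1,-1,-1,-1,-1,-1,-1,-1,-1],"travel":[[0.0155,-0.035,0],[0.0155,-0.035,0],[0.0155,-0.035,0],[0.0155,-0.035,0],[0.0155,-0.035,0],[0.0155,-0.035,0],[0.0155,-0.035,0],[0,0,0],[0,0,0],[0,0,0],[0,0,0],[0,0,0]],"delta_rot":[[0,0,0],[0,0,0],[0,0,0],[0,0,0],[0,0,0],[0,0,0],[0,0,0],[0,0,-7.9],[0,0,-7.9],[0,0,-7.9],[0,0,-7.9],[0,0,0]]}'
python3 - <<'E'
from look import *
R=look('w2.png',{'lift_pad':.062,'latch_peg':.112,'latch_pin':.112,'stand':0,'eraser':0})
d=R['latch_pin']-R['lift_pad']; print(np.degrees(np.arctan2(d[1],d[0])-np.arctan2(93,6)),np.linalg.norm(d[:2]))
d=R['latch_pin']-R['latch_peg'];print(np.degrees(np.arctan2(d[1],d[0])),np.linalg.norm(d[:2]))
E
```

```text
time: 3.9
tool_pos: [0.4907, 0.1663, 0.2508]
orientation: [[0.607, 0.795, -0.0], [0.795, -0.607, -0.0], [-0.0, 0.0, -1.0]]
contact_force: [-0.5, -0.1, -0.4]
width: 0.085
gripper_force: 0.0
t 3.9 [0.4907 0.1663 0.2508] xyaw 52.63
lift_pad 0.73 [146.0, 342.0] [0.5663, 0.1564]
latch_peg 0.76 [188.0, 233.0] [0.4629, 0.1951]
latch_pin 0.61 [143.0, 241.0] [0.4933, 0.222]
stand 0.87 [139.0, 326.0] [0.5625, 0.1621]
eraser 0.69 [244.0, 233.0] [0.3841, 0.1239]
51.790709685717935 0.09810318386025481
41.52183044869511 0.04054462037523221
```

View pics/w2.png

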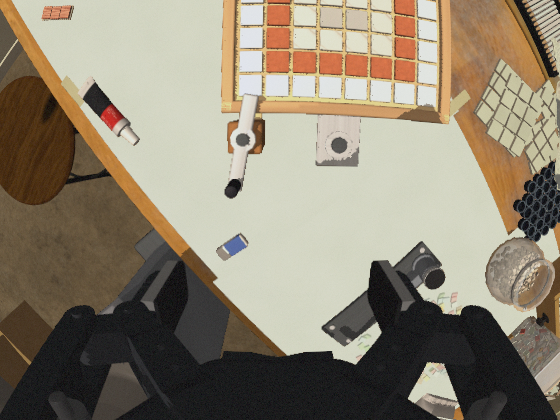

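The picture shows the bolt at (340,146) px, the pin at (241,140), the peg top at (236,185), and the board's lift-edge corners at (222,107) and (450,122). The table in front of the tongue is free.

```bash
python3 - <<'E'
from h import *
st=env.get_state()
P=lambda r,c,z: atz('wrist',(r,c),z,st)[:2]
a=P(112,222,.087);b=P(122,450,.087); d=a-b; print(a,b,np.linalg.norm(d),'stand yaw',np.degrees(np.arctan2(d[1],d[0]))-90)
print('bolt',P(146,340,.076),P(146,340,.062)); print('pegtop',P(185,236,.127),'pegmid',P(188,234,.112),'pin',P(140,241,.105))
yaw=np.arctan2(d[1],d[0])-np.pi/2; x=np.array([np.cos(yaw),np.sin(yaw)]);y=np.array([-x[1],x[0]])
print('pad from edge mid', (a+b)/2-.03*x, 'pin pred from pad', P(146,340,.076)+.006*x+.093*y)
E
```

```text
[0.49404603 0.25714705] [0.67449444 0.11633906] 0.22888538076501816 stand yaw 52.034276645025585
bolt [0.56393787 0.16142674] [0.56518917 0.15855887]
pegtop [0.47015666 0.1981543 ] pegmid [0.46329123 0.19553726] pin [0.49416145 0.22508119]
pad from edge mid [0.56581454 0.16309169] pin pred from pad [0.49430977 0.22336967]
```

```bash
python3 -m handwheel '{"gripper":[-1,-1,-1,-1,-1,-1,-1,-1,0.4,1,1,1,1,1,1],"travel":[[0.0035,-0.018,0],[0.0035,-0.0175,0],[0,0,0.03],[0,0,0.03],[0,0,0.03],[0,0,0.03],[0,0,0.02],[0,0,0.01],[0,0,0],[0,0,0],[0,0,0],[0,0,0],[0,0,0],[0,0,0],[0,0,0]],"delta_rot":[[0,0,0],[0,0,0],[0,0,0],[0,0,0],[0,0,0],[0,0,0],[0,0,0],[0,0,0],[0,0,0],[0,0,0],[0,0,0],[0,0,0],[0,0,0],[0,0,0],[0,0,0]]}'
python3 - <<'E'
from h import *
save(env.snapshot('wrist'),'w3.png')
E
```

```text
time: 5.7
tool_pos: [0.4666, 0.1947, 0.1014]
orientation: [[0.606, 0.795, 0.0], [0.795, -0.606, 0.0], [0.0, 0.0, -1.0]]
contact_force: [-1.7, -0.8, 6.9]
width: 0.0099
gripper_force: 58.6
```

View pics/w3.png

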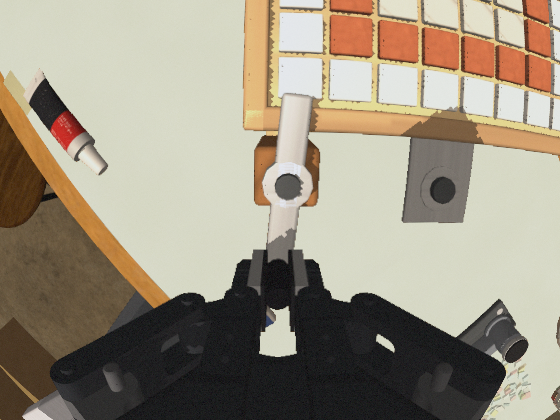

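The fingers hold the peg, which lies between the pads, with the pin at (287,187) px. I'll lead it round the arc about the pin.

```bash
python3 -m handwheel '{"gripper":[1,1,1,1,1,1,1,1,1,1,1,1],"travel":[[0.0004,-0.0058,0],[0.0004,-0.0058,0],[0.0004,-0.0058,0],[0.0004,-0.0058,0],[0.0004,-0.0058,0],[0.0004,-0.0058,0],[0.0004,-0.0058,0],[0.0004,-0.0058,0],[0.0004,-0.0058,0],[0.0004,-0.0058,0],[0.0002,-0.0029,0],[0,0,0]],"delta_rot":[[0,0,8],[0,0,8],[0,0,8],[0,0,8],[0,0,8],[0,0,8],[0,0,8],[0,0,8],[0,0,8],[0,0,8],[0,0,4],[0,0,0]]}'
python3 - <<'E'
from h import *
save(env.snapshot('wrist'),'w4.png')
E
```

```text
time: 6.95
tool_pos: [0.4621, 0.2483, 0.1015]
orientation: [[0.853, -0.521, 0.011], [-0.521, -0.853, -0.001], [0.01, -0.005, -1.0]]
contact_force: [18.0, -8.6, -6.7]
width: 0.01
gripper_force: 58.6
```

View pics/w4.png

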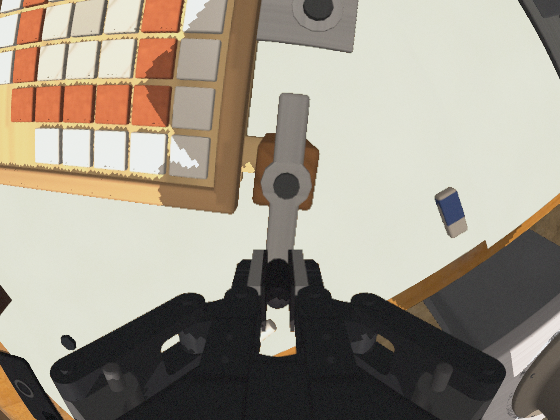

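The lever now lies parallel to the lift edge, with its tongue end at (293,100) px, clear of the board. That puts the latch near 1.5 rad. I'll release it and go over the jack.

```bash
python3 -m handwheel '{"gripper":[-1,-1,-1,-1,-1,-1,-1,-1,-1,-1,-1,-1,-1,-1,-1,-1,-1,-1],"travel":[[0,0,0],[0,0,0],[0,0,0],[0,0,-0.03],[0,0,-0.03],[0,0,-0.03],[0,0,-0.03],[0,0,0],[0,0,0],[0.0005,0.0404,0],[0.0005,0.0404,0],[0.0005,0.0404,0],[0.0005,0.0404,0],[0.0005,0.0404,0],[0.0005,0.0404,0],[0.0005,0.0404,0],[0.0005,0.0404,0],[0,0,0]],"delta_rot":[[0,0,0],[0,0,0],[0,0,0],[0,0,0],[0,0,-8],[0,0,-8],[0,0,-8],[0,0,-8],[0,0,-8],[0,0,0],[0,0,0],[0,0,0],[0,0,0],[0,0,0],[0,0,0],[0,0,0],[0,0,0],[0,0,0]]}'
python3 - <<'E'
from look import *
R=look('w5.png',{'jack_grip':.044,'saddle_top':.054,'handle_bar':.117})
d=R['saddle_top']-R['handle_bar'];print(np.degrees(np.arctan2(d[1],d[0])),np.linalg.norm(d[:2]))
env.snapshot('top');print(env.pinpoint('top','latch_peg')[:2])
E
```

```text
time: 8.8
tool_pos: [0.5094, -0.0734, 0.2206]
orientation: [[0.989, 0.147, 0.0], [0.147, -0.989, -0.001], [0.0, 0.001, -1.0]]
contact_force: [0.0, -0.6, -0.1]
width: 0.0852
gripper_force: 0.0
t 8.8 [ 0.5094 -0.0734  0.2206] xyaw 8.43
jack_grip 0.59 [181.0, 275.0] [0.5123, -0.0705]
saddle_top 0.93 [118.0, 274.0] [0.5752, -0.0602]
handle_bar 0.82 [321.0, 277.0] [0.3991, -0.0897]
handle_bar 0.39 [107.0, 95.0] [0.5717, 0.0887]
9.49661903621563 0.17854565778496698
[{'at': [232.9, 235.4], 'p': 0.65}, {'at': [250.0, 350.8], 'p': 0.5}]
```

View pics/w5.png

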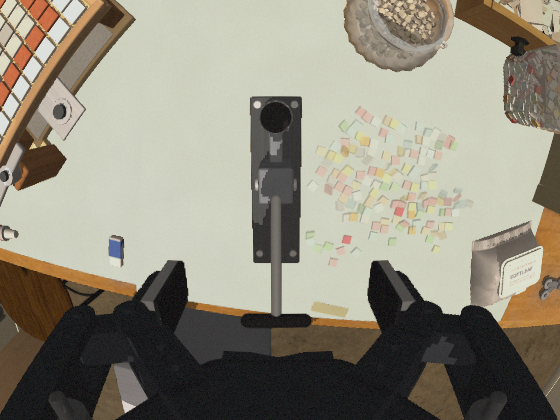

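The jack at (275,181) px is lined up with the tool, with the saddle at (276,117) and the bar at (277,320). The spacings match the given sizes. Descending to grip the housing.

```bash
python3 -m handwheel '{"gripper":[-1,-1,-1,-1,-1,-1,-1,-1,-1,0,1,1,1,1,1],"travel":[[0.0024,-0.0021,0.02],[0,0,0.03],[0,0,0.03],[0,0,0.03],[0,0,0.03],[0,0,0.03],[0,0,0.015],[0,0,0.01],[0,0,0],[0,0,0],[0,0,0],[0,0,0],[0,0,0],[0,0,0],[0,0,0]],"delta_rot":[[0,0,-0.9],[0,0,0],[0,0,0],[0,0,0],[0,0,0],[0,0,0],[0,0,0],[0,0,0],[0,0,0],[0,0,0],[0,0,0],[0,0,0],[0,0,0],[0,0,0],[0,0,0]]}'
```

```text
time: 10.6
tool_pos: [0.5121, -0.0677, 0.027]
orientation: [[0.986, 0.166, 0.003], [0.166, -0.986, -0.001], [0.003, 0.002, -1.0]]
contact_force: [0.4, -2.0, 6.0]
width: 0.0337
gripper_force: 61.3
```

```bash
python3 -m handwheel '{"gripper":[1,1,1,1,1,1,1,1,1,1,1,1,1,1,1],"travel":[[0,0,-0.015],[0,0,-0.025],[0,0,-0.025],[0,0,0],[0,0,0],[0,0,0],[0,0,0],[0,0,0],[0,0,0],[0.0137,-0.0198,0],[0.0137,-0.0198,0],[0.0137,-0.0198,0],[0.0137,-0.0198,0],[0.0137,-0.0198,0],[0,0,0]],"delta_rot":[[0,0,0],[0,0,0],[0,0,0],[0,0,-7.1],[0,0,-7.1],[0,0,-7.1],[0,0,-7.1],[0,0,-7.1],[0,0,-7.1],[0,0,0],[0,0,0],[0,0,0],[0,0,0],[0,0,0],[0,0,0]]}'
python3 - <<'E'
from look import *
st=env.get_state()
R=look('w6.png',{'lift_pad':.062,'stand':0})
z=st['tool_pos'][2]-.0253
for t,h in (('saddle_top',.054),('jack_grip',.044),('handle_bar',.117)):
    for q in env.pinpoint('wrist',t)[:1]:
        p=atz('wrist',q['at'],z+h,st); print(t,q,p.round(4),'tool',((p-st['tool_pos'])@st['orientation']).round(4))
E
```

```text
time: 12.1
tool_pos: [0.4726, 0.0501, 0.0901]
orientation: [[0.611, 0.791, -0.003], [0.791, -0.611, 0.001], [-0.001, -0.003, -1.0]]
contact_force: [0.1, -0.4, -5.4]
width: 0.033
gripper_force: 61.5
t 12.1 [0.4726 0.0501 0.0901] xyaw 52.31
stand 0.57 [14.0, 283.0] [0.5642, 0.1627]
saddle_top {'at': [138.6, 275.3], 'p': 0.88} [0.5114 0.1015 0.1188] tool [ 0.0643 -0.0009 -0.0288]
jack_grip {'at': [283.2, 279.5], 'p': 0.89} [0.4742 0.0508 0.1088] tool [ 0.0015  0.0008 -0.0187]
```

View pics/w6.png

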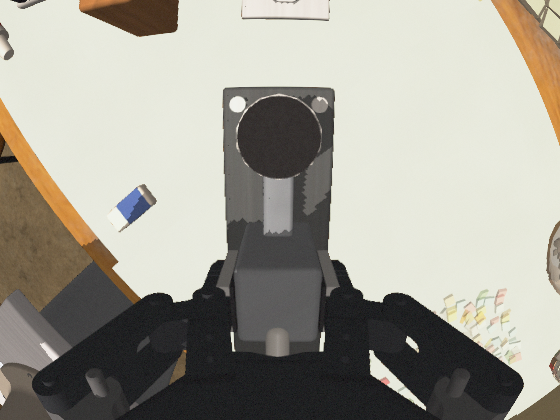

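The saddle is at (279,136) px, on the tool axis. The tongue is at the top of the picture, centred on column 286, so the jack needs a shift of about 4.5 mm to the side. Next I'll lower to 3 mm above the table and advance part way.

```bash
python3 -m handwheel '{"gripper":[1,1,1,1,1,1,1,1],"travel":[[0,0.0045,0.015],[0,0,0.02],[0,0,0.015],[0,0,0.01],[0.015,0,0],[0.015,0,0],[0.01,0,0],[0,0,0]],"delta_rot":[[0,0,0],[0,0,0],[0,0,0],[0,0,0],[0,0,0],[0,0,0],[0,0,0],[0,0,0]]}'
python3 - <<'E'
from look import *
st=env.get_state()
R=look('w7.png',{'lift_pad':.062,'stand':0})
for k in R: print(k,((R[k]-st['tool_pos'])@st['orientation']).round(4))
z=st['tool_pos'][2]-.027
for q in env.pinpoint('wrist','saddle_top')[:1]:
    p=atz('wrist',q['at'],z+.054,st); print('saddle',q,((p-st['tool_pos'])@st['orientation']).round(4))
E
```

```text
time: 13.2
tool_pos: [0.5048, 0.078, 0.0315]
orientation: [[0.612, 0.791, 0.003], [0.791, -0.612, 0.0], [0.002, 0.002, -1.0]]
contact_force: [-0.4, -0.6, -6.6]
width: 0.0338
gripper_force: 61.6
t 13.2 [0.5048 0.078  0.0315] xyaw 52.28
lift_pad 0.83 [32.0, 267.0] [0.5642, 0.1607]
stand 0.86 [57.0, 269.0] [0.5644, 0.1622]
lift_pad [ 0.1018 -0.0036 -0.0303]
stand [ 0.103  -0.0044  0.0317]
saddle {'at': [138.4, 276.0], 'p': 0.61} [ 0.0642 -0.0006 -0.0269]
```

View pics/w7.png

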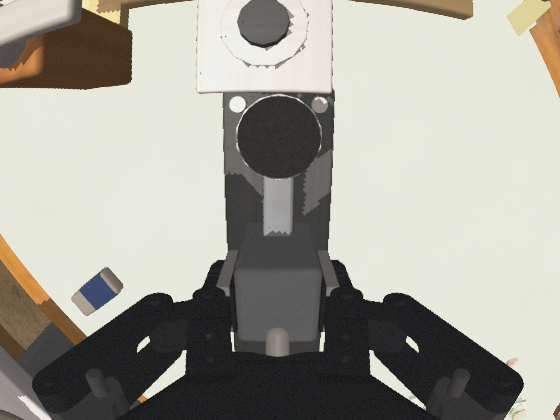

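The bolt is at (264,22) px and the saddle at (279,136). The jack should go about 4 mm to the left and 38 mm ahead. I'll make the correction and advance most of the way.

```bash
python3 -m handwheel '{"gripper":[1,1,1,1,1],"travel":[[0,-0.0038,0.0012],[0.01,0,0],[0.01,0,0],[0.01,0,0],[0,0,0]],"delta_rot":[[0,0,0],[0,0,0],[0,0,0],[0,0,0],[0,0,0]]}'
python3 - <<'E'
from look import *
st=env.get_state()
R=look('w8.png',{'lift_pad':.062,'stand':0})
for k in R: print(k,((R[k]-st['tool_pos'])@st['orientation']).round(4))
im=env.snapshot('top'); 
for t,z in (('lift_pad',.062),('stand',0),('latch_peg',.112),('latch_pin',.112)):
    print(t,[(round(q['p'],2),atz('top',q['at'],z).round(3)[:2]) for q in env.pinpoint('top',t)[:2]])
E
```

```text
time: 13.9
tool_pos: [0.5197, 0.1039, 0.0297]
orientation: [[0.612, 0.791, 0.002], [0.791, -0.612, 0.0], [0.001, 0.001, -1.0]]
contact_force: [0.3, -0.2, -6.0]
width: 0.0332
gripper_force: 61.6
t 13.9 [0.5197 0.1039 0.0297] xyaw 52.24
lift_pad 0.77 [114.0, 277.0] [0.5642, 0.1618]
stand 0.89 [115.0, 276.0] [0.5629, 0.1612]
lift_pad [ 0.073  -0.0003 -0.0322]
stand [ 0.0717 -0.001   0.0298]
lift_pad [(0.91, array([0.573, 0.159]))]
stand [(0.76, array([0.571, 0.171]))]
latch_peg [(0.7, array([0.455, 0.244]))]
latch_pin [(0.69, array([0.492, 0.231]))]
```

View pics/w8.png

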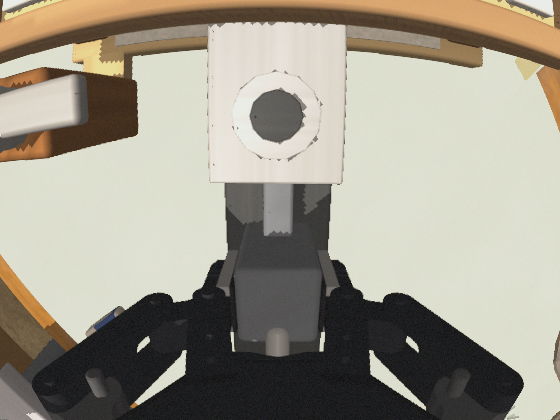

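The bolt is at (276,115) px, centred sideways, so 8 mm ahead remains. I'll advance, set the jack down and open the gripper.

```bash
python3 -m handwheel '{"gripper":[1,1,1,1,1,1],"travel":[[0.004,0,0],[0.004,0,0],[0,0,0],[0,0,0.0015],[0,0,0.0015],[0,0,0]],"delta_rot":[[0,0,0],[0,0,0],[0,0,0],[0,0,0],[0,0,0],[0,0,0]]}'
python3 - <<'E'
from look import *
st=env.get_state()
R=look('w9.png',{'lift_pad':.062,'stand':0})
for k in R: print(k,((R[k]-st['tool_pos'])@st['orientation']).round(4))
E
```

```text
time: 14.9
tool_pos: [0.5233, 0.109, 0.0271]
orientation: [[0.613, 0.79, 0.0], [0.79, -0.613, -0.0], [0.0, 0.0, -1.0]]
contact_force: [-2.6, -0.4, 0.3]
width: 0.0331
gripper_force: 62.3
t 14.9 [0.5233 0.109  0.0271] xyaw 52.18
lift_pad 0.65 [135.0, 278.0] [0.5637, 0.1612]
stand 0.77 [124.0, 275.0] [0.5633, 0.1627]
lift_pad [ 0.0661 -0.     -0.0349]
stand [ 0.067  -0.0013  0.0271]
```

```bash
python3 -m handwheel '{"gripper":[-0.5,-1,-1,-1,-1,-1,-1,-1,-1,1,1,1,1,1],"travel":[[0,0,0],[0,0,0],[0,0,0],[0,0,0],[0,0,-0.03],[0,0,-0.03],[0,0,-0.03],[0,0,-0.03],[0,0,-0.04],[-0.04,0,0],[-0.04,0,0],[-0.034,0,0],[0,0,0],[0,0,0]],"delta_rot":[[0,0,0],[0,0,0],[0,0,0],[0,0,0],[0,0,0],[0,0,0],[0,0,0],[0,0,0],[0,0,0],[0,0,0],[0,0,0],[0,0,0],[0,0,0],[0,0,0]]}'
python3 - <<'E'
from look import *
st=env.get_state()
R=look('w10.png',{'lift_pad':.062,'stand':0,'jack_grip':.044,'saddle_top':.054,'handle_bar':.117,'latch_peg':.112,'latch_pin':.112})
for k in R: print(k,((R[k]-st['tool_pos'])@st['orientation']).round(4))
env.snapshot('scene')
for t,z in (('lift_pad',.062),('jack_grip',.044),('handle_bar',.117)):
    print(t,[(round(q['p'],2),atz('scene',q['at'],z).round(4)[:2]) for q in env.pinpoint('scene',t)[:2]])
E
```

```text
time: 16.45
tool_pos: [0.4536, 0.0186, 0.187]
orientation: [[0.615, 0.789, 0.001], [0.789, -0.615, 0.0], [0.001, 0.001, -1.0]]
contact_force: [0.0, 0.6, 0.5]
width: 0.0126
gripper_force: 0.0
t 16.45 [0.4536 0.0186 0.187 ] xyaw 52.08
stand 0.63 [9.0, 274.0] [0.5622, 0.1626]
jack_grip 0.83 [65.0, 276.0] [0.523, 0.109]
handle_bar 0.71 [221.0, 276.0] [0.4525, 0.0185]
handle_bar 0.64 [145.0, 163.0] [0.4248, 0.1082]
stand [ 0.1802 -0.003   0.1871]
jack_grip [ 0.1139 -0.0009  0.143 ]
handle_bar [-0.0008 -0.0009  0.07  ]
lift_pad [(0.7, array([0.5578, 0.1629]))]
jack_grip [(0.57, array([0.5198, 0.1158]))]
handle_bar [(0.81, array([0.4582, 0.0151]))]
```

View pics/w10.png

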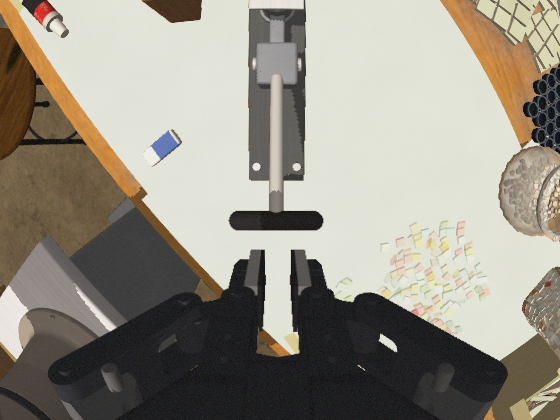

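The jack stands with its handle up. The bar, at (276,220) px, is directly under the fingertips, so I'll do the first press along its arc.

```bash
python3 -m handwheel '{"gripper":[1,1,1,1,1,1,1,1,1,1,1,1,1,1,1,1,1,1],"travel":[[0,-0.001,0.02],[0,0,0.02],[0,0,0.015],[0,0,0.007],[-0.0028,0,0.0059],[-0.0028,0,0.0058],[-0.0023,0,0.0061],[-0.0022,0,0.0061],[-0.0016,0,0.0063],[-0.0016,0,0.0063],[-0.001,0,0.0064],[-0.001,0,0.0064],[-0.0003,0,0.0065],[-0.0003,0,0.0065],[0.0003,0,0.0065],[0.0003,0,0.006],[0,0,0],[0,0,0]],"delta_rot":[[0,0,0],[0,0,0],[0,0,0],[0,0,0],[0,0,0],[0,0,0],[0,0,0],[0,0,0],[0,0,0],[0,0,0],[0,0,0],[0,0,0],[0,0,0],[0,0,0],[0,0,0],[0,0,0],[0,0,0],[0,0,0]]}'
python3 - <<'E'
from look import *
st=env.get_state()
R=look('w11.png',{'handle_bar':.042,'jack_grip':.044})
for k in R: print(k,((R[k]-st['tool_pos'])@st['orientation']).round(4))
save(env.snapshot('scene'),'scene1.png')
for t,z in (('lift_pad',.090),('saddle_top',.09),('jack_grip',.044),('handle_bar',.042)):
    print(t,[(round(q['p'],2),np.round(q['at']).tolist(),atz('scene',q['at'],z).round(4)[:2]) for q in env.pinpoint('scene',t)[:2]])
im=cv2.imread('pics/scene1.png')[120:320,130:400]; cv2.imwrite('pics/scene1c.png',cv2.resize(im,None,fx=2.9,fy=2.9,interpolation=cv2.INTER_CUBIC))
E
```

```text
time: 18.85
tool_pos: [0.4432, 0.0075, 0.0496]
orientation: [[0.613, 0.79, -0.0], [0.79, -0.613, 0.0], [-0.0, -0.0, -1.0]]
contact_force: [-0.7, -1.6, 2.8]
width: -0.0001
gripper_force: 1.3
t 18.85 [0.4432 0.0075 0.0496] xyaw 52.18
handle_bar 0.85 [262.0, 280.0] [0.4431, 0.0057]
handle_bar [-0.0015  0.001   0.0076]
lift_pad [(0.88, [205.0, 252.0], array([0.5675, 0.1594]))]
saddle_top [(0.45, [206.0, 250.0], array([0.5696, 0.1637]))]
jack_grip [(0.73, [216.0, 282.0], array([0.5231, 0.1103])), (0.27, [234.0, 256.0], array([0.533 , 0.1902]))]
handle_bar [(0.74, [147.0, 291.0], array([ 0.6608, -0.1086])), (0.54, [204.0, 334.0], array([0.4476, 0.0061]))]
```

View pics/scene1c.png

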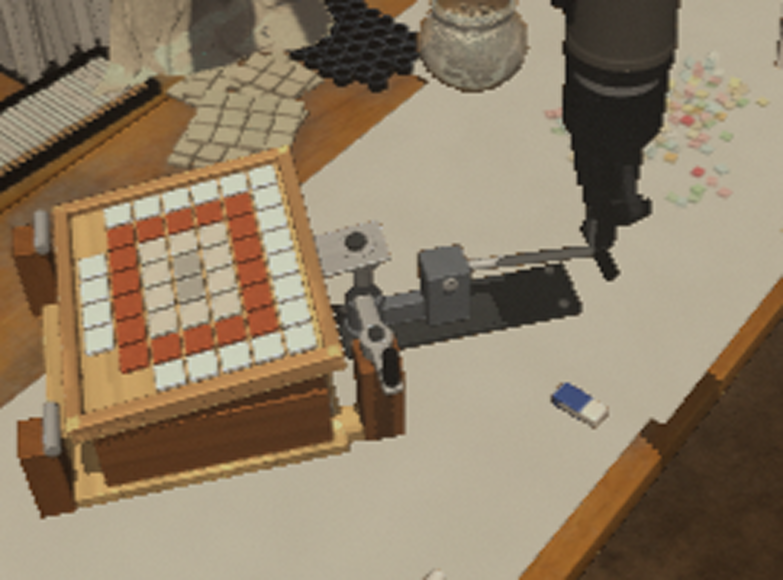

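The picture shows the board's edge raised on the jack, the handle level under the fingers, the jack flat and the latch clear. Pressing force is about 3 N. I'll let the handle come all the way up.

```bash
python3 -m handwheel '{"gripper":[1,1,1,1,1,1,1,1,1,1,1,1,1,1,1,1,1,1,1,1],"travel":[[-0.0003,0,-0.006],[-0.0003,0,-0.0065],[0.0003,0,-0.0065],[0.0003,0,-0.0065],[0.001,0,-0.0064],[0.001,0,-0.0064],[0.0016,0,-0.0063],[0.0016,0,-0.0063],[0.0022,0,-0.0061],[0.0023,0,-0.0061],[0.0028,0,-0.0058],[0.0028,0,-0.0059],[0,0,-0.01],[0,0,-0.01],[0,0,0],[0,0,0],[0,0,0],[0,0,0],[0,0,0],[0,0,0]],"delta_rot":[[0,0,0],[0,0,0],[0,0,0],[0,0,0],[0,0,0],[0,0,0],[0,0,0],[0,0,0],[0,0,0],[0,0,0],[0,0,0],[0,0,0],[0,0,0],[0,0,0],[0,0,0],[0,0,0],[0,0,0],[0,0,0],[0,0,0],[0,0,0]]}'
python3 - <<'E'
from look import *
st=env.get_state()
R=look('w12.png',{'handle_bar':.117,'jack_grip':.044,'stand':0})
for k in R: print(k,((R[k]-st['tool_pos'])@st['orientation']).round(4))
E
```

```text
time: 21.25
tool_pos: [0.4524, 0.0195, 0.1444]
orientation: [[0.613, 0.79, -0.0], [0.79, -0.613, -0.0], [-0.0, -0.0, -1.0]]
contact_force: [0.4, 0.3, -0.1]
width: 0.0002
gripper_force: 0.0
t 21.25 [0.4524 0.0195 0.1444] xyaw 52.17
handle_bar 0.79 [246.0, 279.0] [0.4524, 0.0181]
handle_bar 0.26 [191.0, 543.0] [0.6193, -0.0672]
jack_grip 0.67 [58.0, 279.0] [0.5231, 0.1084]
handle_bar [-0.0011  0.0008  0.0274]
jack_grip [0.1136 0.0013 0.1004]
```

The handle is up again, with the bar back at its rest position and no force on the tool. Now the second press.

```bash
python3 -m handwheel '{"gripper":[1,1,1,1,1,1,1,1,1,1,1,1,1,1,1,1,1,1],"travel":[[0,0,0.01],[0,0,0.01],[-0.0028,0,0.0059],[-0.0028,0,0.0058],[-0.0023,0,0.0061],[-0.0022,0,0.0061],[-0.0016,0,0.0063],[-0.0016,0,0.0063],[-0.001,0,0.0064],[-0.001,0,0.0064],[-0.0003,0,0.0065],[-0.0003,0,0.0065],[0.0003,0,0.0065],[0.0003,0,0.006],[0,0,0.0005],[0,0,0],[0,0,0],[0,0,0]],"delta_rot":[[0,0,0],[0,0,0],[0,0,0],[0,0,0],[0,0,0],[0,0,0],[0,0,0],[0,0,0],[0,0,0],[0,0,0],[0,0,0],[0,0,0],[0,0,0],[0,0,0],[0,0,0],[0,0,0],[0,0,0],[0,0,0]]}'
python3 - <<'E'
from h import *
save(env.snapshot('scene'),'scene2.png')
for t,z in (('lift_pad',.090),('jack_grip',.044)):
    print(t,[(round(q['p'],2),np.round(q['at']).tolist(),atz('scene',q['at'],z).round(4)[:2]) for q in env.pinpoint('scene',t)[:1]])
a,b=(cv2.imread(f'pics/scene{i}.png').astype(int)[120:320,130:400] for i in (1,2)); d=abs(a-b).max(2); print('diff px',(d>40).sum())
print(env.get_state()['contact_force'])
E
```

```text
time: 23.25
tool_pos: [0.4432, 0.0075, 0.0494]
orientation: [[0.613, 0.79, 0.0], [0.79, -0.613, -0.0], [0.0, 0.0, -1.0]]
contact_force: [-1.1, -1.9, 2.3]
width: 0.0001
gripper_force: 1.3
lift_pad [(0.56, [207.0, 253.0], array([0.5627, 0.1617]))]
jack_grip [(0.84, [214.0, 281.0], array([0.5279, 0.1083]))]
diff px 40
[ 0.12000685 -1.6782467   1.68259554]
```

The scene matches the first press almost exactly, with only 40 pixels differing. The board is raised and the handle held with about 2–3 N, so I'm handing in.

```bash
python3 -c "
from cell import env
print(env.job_done())"
```

```text
the job is handed in; nothing more can be done
None
```

I handed the job in after about 23 s of the 56 s allowed, with the latch swung clear, the jack standing under the lift pad, and the handle held down on its second press so the board's edge stays raised on the jack; the verdict was not reported back.

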